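# Prove a spacer sleeve on the gauge pin and pass it

### The job

Two white spacer sleeves stand on the blue bench mat, and only the one with the wide bore fits the brass gauge pin. Slide that sleeve down over the pin until it is fully home on the black block, then lift it off and set it down upright in the green tray, keeping hold of it until it is down rather than dropping it. Leave the narrow-bored white sleeve standing where it is.

Things in the scene. Friction and masses are not known exactly. Their poses are not given: they have to be found in the camera images.
- sleeve_wide_mid (a point): centre (half-way up, on the axis) of the white plastic sleeve to be tested: an upright tube 46 mm in outer diameter, 50 mm tall, with a wide straight bore of 30 mm right through; about 55 g. It stands on end on the mat, whose top is 3 mm above the bench. z is its axis, up as it stands. It may have exchanged places with the narrow one.
- sleeve_narrow_mid (a point): centre (half-way up) of the other white plastic sleeve, outwardly the same (46 mm outer diameter, 50 mm tall, standing on the mat) but with a bore of only 12 mm, too tight for the pin. It must stay where it stands.
- pin_foot (a point): foot of the brass gauge pin, on its axis, at the height of the black block's flat top. The pin stands upright, 22 mm in diameter for 35 mm, then tapers to 8 mm at its tip 48 mm above this point. Its block is fixed, 90 x 90 mm and 20 mm high. z points up along the pin. A sleeve fully home on the block has its centre 25 mm above this point.
- tray_floor (a point): centre of the inner floor of the fixed green plastic tray (the top face of its 4 mm floor). The tray is square, 160 mm outside, 152 mm inside, its rim 18 mm above this point; x and y run along its sides, z up. A red tray of the same size is not to be used: it and the green one may have exchanged places.

How it is judged:
By the outcome, as a careful person would: the job done as asked, in the order asked, and still so for the second after the job is handed in, with the robot touching nothing.
It also fails if it takes over 48 s, if anything falls off the work surface, if the arm or the gripper's body presses on something with over 40 N, if the wrist force passes 120 N, or if a joint passes its speed limit or range.

### The arm

A 7-joint arm with a two-finger parallel gripper is mounted at the origin on the work surface. World frame = base frame: x ahead of the robot, y to its left, z up, the work surface at z = 0. Lengths are in m, angles in rad, forces in N, time in s.
With the tool pointing down it reaches from about 0.35 to 0.9 m from the base axis. Payload 8.1 kg.
Tool frame: the origin (TCP) lies midway between the tips of the shut fingers; the grasp point (between the pads) lies arm.grip_point_offset behind it (arm.grip_point_offset is the distance from the TCP to the grasp point, in m); y points along the fingers, z is the direction in which the jaws open and shut, and the axes are right-handed (so a half turn about y gives the same grasp; the last joint's range is limited). The gripper opens to 92 mm and grips with 3 to 60 N. Pads are 19 mm wide; open, the fingers measure 130 mm over their backs; the gripper's body (75 mm by 190 mm) begins 47 mm behind the grasp point.
Start: joints at [-1.231, 0.434, 0.025, 1.573, -0.012, 1.134, -0.075], TCP at [0.268, 0.565, 0.227] pointing down, gripper open.
Joint ranges: [-2.62, 2.62], [-0.44, 2.09], [-1.27, 1.32], [0.08, 2.57], [-1.32, 4.46], [0.12, 2], [-2.74, 2.74]. Speed limits (rad/s): [2.22, 2.22, 3.01, 3.01, 3.14, 3.14, 3.14].

### API

Orientations are given as a rotation vector (axis times angle).
In Python, from cell import arm, get_image, camera_info gives the robot as it stands.
- The arm moves only by the tool carry_out, never from a script. Its argument "steps" is one flat list of numbers, 5 for each row, row after row: the opening, from 0 (shut) to 1 (fully open), then the shift along the world's x, y, z in units of 0.1 m (1.0 is 0.1 m), then the turn about the world's z in units of 45 degrees (1.0 is 45 degrees). In form: [hand, dx, dy, dz, spin, hand, dx, dy, dz, spin, ...]. A call has 1 to 12 rows; each row is the pose to reach, as a shift and turn from the pose commanded when the call began; what a row does not reach only later rows make up. A row lasts 1/10 s, in which the tool goes at most 50 mm and 8.59 degrees, less where a joint would pass 70% of its speed; a pose out of reach is approached as far as the arm can. A call with a number of a shift or a turn outside -1 to 1 is refused whole. A call with a gripper value outside its range is refused whole. The fingers move at their own pace and stop on an object; "grip_force" is the grip in N (left out, the last holds). Time passes only in rows, so rows that repeat a pose let the fingers close. It gives the time, the measured TCP pose, the force and the opening at its end, in the units of the state.
- arm.observe(): the state, without advancing time (a new reading comes with each control period).
- get_image(name): name is "scene" or "top"; returns (picture, depth): 420x560x3 uint8, red, green, blue; 420x560 float32, m along the optical axis (not along the pixel's ray), 0 where there is no reading.
- camera_info(name): a dict with "fovy" (degrees; the focal length in pixels is half the picture's height over the tangent of half this angle, whatever the lens; pixels are square), "cx", "cy" (the principal point, pixels), "R" (3x3) and "t" (3): a world point X has camera coordinates R X + t. Camera axes: x right, y down, z forward; pixel columns grow to the right and rows downward; lengths in m; the calibration is good to about 2 mm. A picture is of the moment at which its call begins. camera_info takes no time and is no camera call.
- arm.sign_off(): hands the job in, once; it reports no verdict.
The state is a dict: "clock": time; "joints": joint angles; "dq": joint speeds; "joint_efforts": joint torques, N m; "position": TCP position; "ee_rot": TCP orientation; "force": force on the tool from outside, world axes, zero at the start; "ft_torque": the same for the moment, N m; "width": opening from 0.0 (shut) to 1.0 (fully open).
Only numpy, scipy, OpenCV 4.12 (cv2) and the standard library are available. Lean on these libraries where they do the work, as an engineer would, in place of code of your own. Each camera call takes 0.05 s, during which the arm holds its last target. There are 200 camera calls.

## Working session

There is one attempt and no reset: what is moved stays moved. The work goes in short steps, Python scripts to look and compute and a tool call to move; the robot and the scene stay as the last step left them, time stands still between calls to the robot, and variables do not carry over. Pictures are saved under pics/ and viewed, about 8 in all and at most 12, crops included, and the job is handed in when it is done.

Besides the shell and the picture viewer there is one more tool, called after ">>>" as name(argument=value, ...) on one line, values as JSON. carry_out: Moves the arm, as the interface text tells. Shifts and turns lie within -1 to 1; 1 stands for 0.1 m of shift or 45 degrees of turn. Its arguments: {"type":"object","properties":{"steps":{"type":"array","items":{"type":"number"}},"grip_force":{"type":"number"}},"required":["steps"]}

```bash
mkdir -p pics; ls; cat > h.py <<'E'
import numpy as np, cv2
from cell import arm, get_image, camera_info
def cloud(name,save=None):
    p,d=get_image(name); c=camera_info(name)
    f=210/np.tan(np.radians(c["fovy"])/2)
    v,u=np.mgrid[0:420,0:560]
    X=np.stack([(u-c["cx"])/f*d,(v-c["cy"])/f*d,d],-1)
    W=(X-np.array(c["t"]))@np.array(c["R"])
    W[d==0]=np.nan
    if save: cv2.imwrite(f"pics/{save}.png",p[:,:,::-1]); np.savez(f"{save}.npz",p=p,W=W)
    return p,W
E
python3 - <<'E'
from h import *
o=arm.observe();print({k:o[k] for k in("clock","position","ee_rot","width","force")},arm.grip_point_offset)
for n in("scene","top"):
    cloud(n,n+"0");c=camera_info(n);print(n,c)
a=[cv2.imread(f"pics/{n}0.png") for n in("scene","top")]
E
```

```text
pics
{'clock': 0.0, 'position': array([0.26761305, 0.56422924, 0.2259338 ]), 'ee_rot': array([-1.54434665,  0.34754677, -0.347222  ]), 'width': 1.002446989778491, 'force': array([ 0.97010143,  0.08989803, -0.72259267])} 0.0188
scene {'fovy': 52.48216331136912, 'cx': 278.78315622156634, 'cy': 207.6928753091837, 'R': array([[-0.08390787,  0.99628692, -0.01928339],
       [ 0.64387228,  0.03943764, -0.76411593],
       [-0.76051821, -0.07653139, -0.64479066]]), 't': array([ 0.05657996, -0.3337719 ,  1.43459865])}
top {'fovy': 50.45754677276963, 'cx': 275.0536927970382, 'cy': 205.77748943691492, 'R': array([[ 1.47173877e-02, -9.99889649e-01,  2.02190087e-03],
       [-9.88794709e-01, -1.48544491e-02, -1.48540798e-01],
       [ 1.48554441e-01,  1.86887637e-04, -9.88904213e-01]]), 't': array([-0.01982544,  0.55008508,  0.87370655])}
```

View pics/scene0.png

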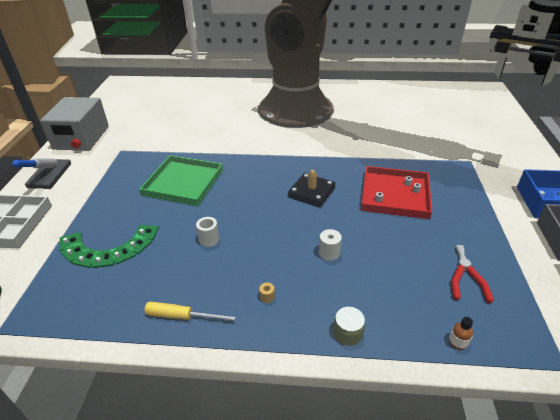

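View pics/top0.png

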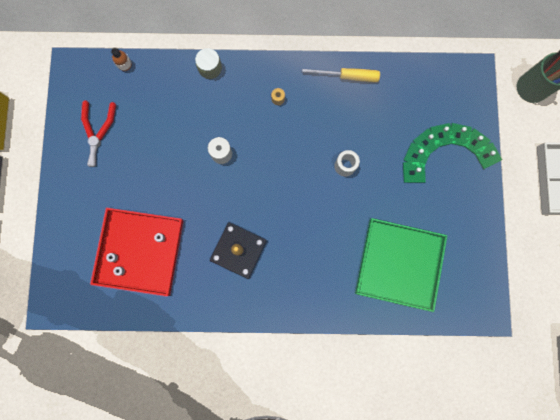

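The wide-bore sleeve is at top (347,163) / scene (207,231), and the narrow one is at top (219,151). The pin is at top (237,250) and the green tray at top (402,265). Next I measure these.

```bash
python3 - <<'E'
from h import *
def fit(P,r=None):
    A=np.c_[2*P[:,:2],np.ones(len(P))]; s=np.linalg.lstsq(A,(P[:,:2]**2).sum(1),rcond=None)[0]
    return s[:2],np.sqrt(s[2]+s[:2]@s[:2])
seeds={}
for n,px in(("top",dict(wide=(347,163),nar=(219,151),pin=(237,250),tray=(402,265))),("scene",dict(wide=(207,231),nar=(330,245),pin=(312,185),tray=(182,180)))):
    D=np.load(n+"0.npz");W=D["W"];p=D["p"].astype(int)
    for k,(u,v) in px.items():
        r=55 if k=="tray" else 30
        S=W[v-r:v+r,u-r:u+r].reshape(-1,3);C=p[v-r:v+r,u-r:u+r].reshape(-1,3)
        ok=np.isfinite(S[:,2]);S,C=S[ok],C[ok]
        if k in("wide","nar"):
            T=S[(S[:,2]>.048)&(S[:,2]<.06)]
            (c,R),_= (cv2.minEnclosingCircle((T[:,:2]*1000).astype(np.float32)),0)[0],0
            print(n,k,"top z",np.median(T[:,2]),"encl",np.array(c)/1000,R,"mean",T[:,:2].mean(0),"box",(T.min(0)+T.max(0))/2,np.ptp(T,axis=0),len(T))
        elif k=="pin":
            B=S[(S[:,2]>.017)&(S[:,2]<.03)&(C.max(1)<70)]
            T=S[S[:,2]>.035]
            R=cv2.minAreaRect((B[:,:2]*1000).astype(np.float32))
            print(n,"block",R,"z",np.median(B[:,2]));
            print(n,"pin zmax",T[:,2].max(),"tip",T[T[:,2]>.062].mean(0),"all",T.mean(0),"box",(T.min(0)+T.max(0))/2,np.ptp(T,axis=0),len(T))
        else:
            g=(C[:,1]>C[:,0]+40)&(C[:,1]>C[:,2]+30)
            G=S[g]
            R=cv2.minAreaRect((G[(G[:,2]>.017),:2]*1000).astype(np.float32))
            print(n,"tray",R,"floorz",np.percentile(G[:,2],[2,30,50,90,99]))
E
```

```text
top wide top z 0.05333605920314032 encl [ 0.6452041  -0.16078323] 22.99967384338379 mean [ 0.64488381 -0.16116836] box [ 0.6454271  -0.1615324   0.05295914] [0.04477866 0.04403423 0.00899207] 231
top nar top z 0.05328639768786553 encl [0.66912085 0.10640637] 23.061965942382812 mean [0.66840669 0.10596517] box [0.66901541 0.10635159 0.05287001] [0.04490382 0.04556733 0.00937529] 356
top block ((459.7543640136719, 63.26534652709961), (88.91195678710938, 86.44718170166016), 66.01935577392578) z 0.02319430224199222
top pin zmax 0.0745177329351802 tip [0.46041273 0.06260697 0.06752851] all [0.45988795 0.06232222 0.06340901] box [0.45986249 0.06259819 0.05535956] [0.01967984 0.01997086 0.03831634] 100
top tray ((436.27850341796875, -274.02764892578125), (160.30406188964844, 159.1447296142578), 78.01338195800781) floorz [0.00417505 0.00692335 0.00793611 0.02065236 0.02714444]
scene wide top z 0.05288681448457657 encl [ 0.64377026 -0.16063144] 23.67416763305664 mean [ 0.64505696 -0.1597816 ] box [ 0.6441887  -0.16020334  0.05221017] [0.04295884 0.0446809  0.00832357] 185
scene nar top z 0.0530351455067023 encl [0.66707788 0.10644365] 23.58917808532715 mean [0.6687195  0.10680256] box [0.66675158 0.10630031 0.05227239] [0.04602429 0.04356939 0.00810202] 283
scene block ((460.30755615234375, 64.53778076171875), (89.49170684814453, 91.658203125), 67.31797790527344) z 0.023217006839379935
scene pin zmax 0.07217936758552373 tip [0.46165757 0.06396763 0.06685814] all [0.46415895 0.06435574 0.05481861] box [0.46280874 0.06474785 0.05361263] [0.01721051 0.02019895 0.03713347] 112
scene tray ((434.31732177734375, -272.84259033203125), (161.0888671875, 164.76925659179688), 78.46142578125) floorz [0.00522105 0.00741378 0.008285   0.02348156 0.02690048]
```

```bash
python3 - <<'E'
from h import *
from scipy.spatial.transform import Rotation as R
o=arm.observe();print(R.from_rotvec(o["ee_rot"]).as_matrix().round(3),o["position"])
E
```

```text
[[ 0.904 -0.     0.429]
 [-0.429 -0.001  0.904]
 [ 0.    -1.    -0.001]] [0.26765982 0.56430106 0.22603608]
```

>>> carry_out(steps=[1,0.5,-1,0,0,1,0.5,-1,0,0,1,0.5,-1,0,0], grip_force=15)

```text
clock: 0.4
position: [0.3214, 0.4591, 0.2265]
ee_rot: [-1.545, 0.351, -0.354]
force: [0.3, -0.4, 0.0]
width: 1.003
```

>>> carry_out(steps=[1,0.5,-1,0,0,1,0.5,-1,0,0,1,0.5,-1,0,0])

```text
clock: 0.7
position: [0.3707, 0.3591, 0.2267]
ee_rot: [-1.544, 0.352, -0.354]
force: [-0.3, 0.6, 0.8]
width: 1.001
```

>>> carry_out(steps=[1,0.5,-1,0,0,1,0.5,-1,0,0,1,0.5,-1,0,0])

```text
clock: 1.0
position: [0.4201, 0.2594, 0.2268]
ee_rot: [-1.544, 0.352, -0.354]
force: [-0.1, -0.4, -0.8]
width: 1.001
```

>>> carry_out(steps=[1,0.6,-1,0,0,1,0.6,-1,0,0,1,0.6,-1,0,0])

```text
clock: 1.3
position: [0.4799, 0.1603, 0.2268]
ee_rot: [-1.543, 0.351, -0.353]
force: [0.1, 0.4, 0.2]
width: 0.999
```

>>> carry_out(steps=[1,0.6,-1,0,0,1,0.6,-1,0,0,1,0.6,-1,0,0])

```text
clock: 1.6
position: [0.5399, 0.06, 0.2268]
ee_rot: [-1.544, 0.35, -0.353]
force: [0.9, 0.2, -0.3]
width: 0.998
```

>>> carry_out(steps=[1,0.6,-1,0,0,1,0.6,-1,0,0,1,0.6,-1,0,0,1,0.6,-1,0,0])

```text
clock: 2.0
position: [0.5987, -0.038, 0.2262]
ee_rot: [-1.544, 0.351, -0.351]
force: [-0.0, 0.8, -0.0]
width: 0.998
```

>>> carry_out(steps=[1,0.46,-1,-0.5,0,1,0.46,-1,-0.5,0,1,0.46,-1,-0.5,0])

```text
clock: 2.3
position: [0.6435, -0.1373, 0.1746]
ee_rot: [-1.544, 0.35, -0.347]
force: [-1.1, 0.2, -0.1]
width: 1.0
```

>>> carry_out(steps=[1,0,-0.22,-0.6,0,1,0,-0.22,-0.6,0,1,0,-0.22,-0.6,0,1,0,-0.22,-0.6,0])

```text
clock: 2.7
position: [0.6444, -0.1551, 0.1179]
ee_rot: [-1.542, 0.346, -0.346]
force: [-0.3, 0.3, 0.5]
width: 1.002
```

```bash
python3 - <<'E'
from h import *
o=arm.observe();print(o["position"],o["force"],o["joints"].round(2))
p,W=cloud("scene","s1")
a=cv2.resize(p[150:300,130:330,::-1],None,fx=3,fy=3)
p,W=cloud("top","t1")
b=cv2.resize(p[90:240,270:420,::-1],None,fx=3,fy=3)
cv2.imwrite("pics/c1.png",cv2.resize(np.hstack([a,b]),None,fx=.75,fy=.75))
E
```

```text
[ 0.64443878 -0.15505911  0.11791974] [-0.29279972  0.2878889   0.45784347] [-0.03  0.6   0.29  1.61 -0.2   0.96  1.46]
```

View pics/c1.png

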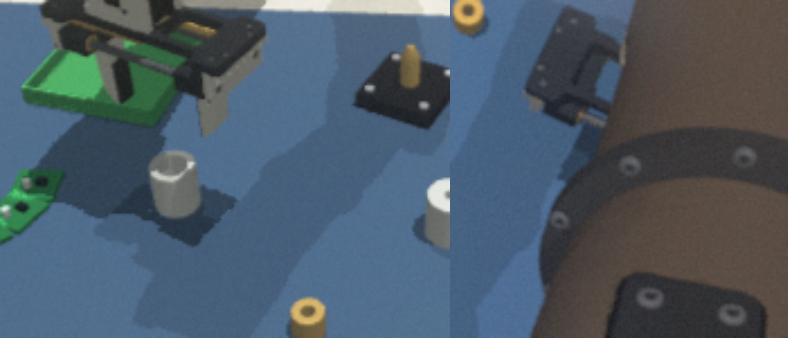

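The hand is over the sleeve: crop left shows the sleeve at (175,185) between the two finger columns. I go part-way down and settle.

>>> carry_out(steps=[1,0,-0.03,-0.3,0,1,0,-0.03,-0.3,0,1,0,-0.03,-0.3,0,1,0,-0.03,-0.3,0])

```text
clock: 3.2
position: [0.6447, -0.16, 0.0884]
ee_rot: [-1.542, 0.345, -0.348]
force: [-1.3, -0.1, 0.6]
width: 0.997
```

>>> carry_out(steps=[1,0,-0.01,-0.3,0,1,0,-0.01,-0.5,0,1,0,-0.01,-0.65,0,1,0,-0.01,-0.73,0,1,0,-0.01,-0.73,0,1,0,-0.01,-0.73,0])

```text
clock: 3.8
position: [0.6444, -0.1615, 0.0146]
ee_rot: [-1.543, 0.346, -0.348]
force: [-0.5, 0.4, -0.5]
width: 0.995
```

>>> carry_out(steps=[0.4,0,0,0,0,0.4,0,0,0,0,0.4,0,0,0,0,0.4,0,0,0,0,0.4,0,0,0,0,0.4,0,0,0,0,0.4,0,0,0,0,0.4,0,0,0,0])

```text
clock: 4.6
position: [0.6438, -0.1612, 0.0138]
ee_rot: [-1.543, 0.347, -0.347]
force: [0.7, 1.1, -0.1]
width: 0.507
```

>>> carry_out(steps=[0,0,0,0,0,0,0,0,0,0,0,0,0,0,0,0,0,0,0,0,0,0,0,0.3,0,0,0,0,0.6,0,0,0,0,0.9,0,0,0,0,1,0,0,0,0,1,0,0,0,0,1,0], grip_force=20)

```text
clock: 5.6
position: [0.6432, -0.161, 0.1126]
ee_rot: [-1.543, 0.348, -0.346]
force: [-1.0, 1.0, -0.9]
width: 0.5
```

```bash
python3 - <<'E'
from h import *
p,W=cloud("scene","s2")
cv2.imwrite("pics/c2.png",cv2.resize(p[110:290,120:350,::-1],None,fx=3,fy=3))
E
```

```text
(no output)
```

View pics/c2.png

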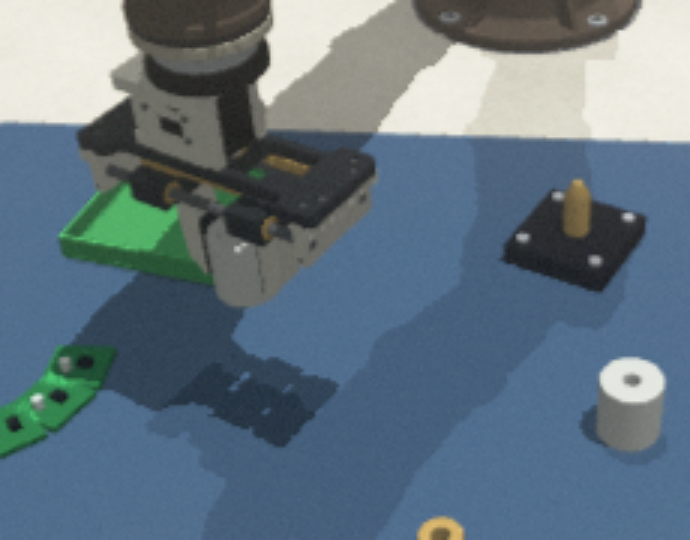

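The sleeve is held upright (crop (245,270)), and the narrow one is untouched. Next I move to the pin.

>>> carry_out(steps=[0,-0.2,0.25,0,0,0,-0.4,0.5,0,0,0,-0.6,0.75,0,0,0,-0.8,1,0,0])

```text
clock: 6.05
position: [0.5619, -0.0603, 0.1121]
ee_rot: [-1.543, 0.349, -0.345]
force: [-0.5, 0.1, 0.0]
width: 0.502
```

>>> carry_out(steps=[0,-0.2,0.25,0,0,0,-0.4,0.5,0,0,0,-0.6,0.75,0,0,0,-0.8,1,0,0])

```text
clock: 6.45
position: [0.482, 0.0395, 0.1125]
ee_rot: [-1.544, 0.349, -0.346]
force: [1.0, -0.3, 0.1]
width: 0.504
```

>>> carry_out(steps=[0,-0.13,0.15,0,0,0,-0.23,0.24,0,0,0,-0.23,0.24,0,0,0,-0.23,0.24,0,0])

```text
clock: 6.85
position: [0.4612, 0.062, 0.1135]
ee_rot: [-1.543, 0.348, -0.348]
force: [0.5, -0.6, -1.1]
width: 0.502
```

```bash
python3 - <<'E'
from h import *
o=arm.observe();print(o["position"],o["force"],o["width"])
p,W=cloud("scene","s3")
# held sleeve front face: white points near tcp below fingers
x,y,z=o["position"]
m=(np.abs(W[...,0]-x)<.05)&(np.abs(W[...,1]-y)<.05)&(W[...,2]>z-.02)&(W[...,2]<z+.045)
v,u=np.where(m);S=W[m]
b=S[S[:,2]<z+.0]; print(len(S),"lowest z",np.percentile(S[:,2],[0,2,5]),"below-tip pts",len(b),b.min(0),b.max(0),b.mean(0))
cv2.imwrite("pics/c3.png",cv2.resize(p[110:250,230:400,::-1],None,fx=4,fy=4))
E
```

```text
[0.46118694 0.06204012 0.11350992] [ 0.51166524 -0.60525972 -1.05134999] 0.5020020674250848
698 lowest z [0.10348522 0.10645726 0.10925296] below-tip pts 56 [0.45657563 0.03442678 0.10348522] [0.48299784 0.07987366 0.1134454 ] [0.47727131 0.05919919 0.10835159]
```

View pics/c3.png

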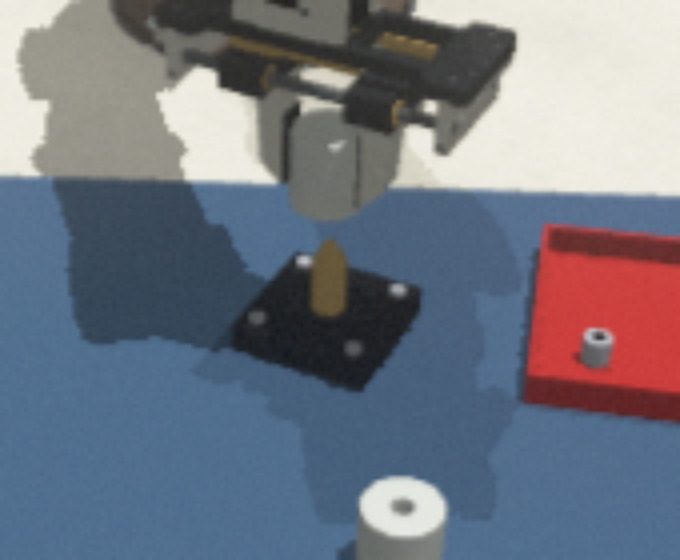

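The sleeve is directly over the pin (crop: sleeve axis about x 327, pin x 330). I nudge y by 2 mm and lower gently.

>>> carry_out(steps=[0,-0.01,0.02,-0.1,0,0,-0.01,0.02,-0.2,0,0,-0.01,0.02,-0.27,0,0,-0.01,0.02,-0.34,0,0,-0.01,0.02,-0.41,0,0,-0.01,0.02,-0.45,0,0,-0.01,0.02,-0.45,0])

```text
clock: 7.6
position: [0.4595, 0.0646, 0.0681]
ee_rot: [-1.543, 0.348, -0.347]
force: [1.0, 0.4, -0.1]
width: 0.497
```

>>> carry_out(steps=[0,0.01,-0.01,-0.07,0,0,0.01,-0.01,-0.14,0,0,0.01,-0.01,-0.21,0,0,0.01,-0.01,-0.28,0,0,0.01,-0.01,-0.31,0,0,0.01,-0.01,-0.31,0])

```text
clock: 8.2
position: [0.4605, 0.0636, 0.0372]
ee_rot: [-1.543, 0.348, -0.347]
force: [-0.7, -0.1, -1.2]
width: 0.504
```

>>> carry_out(steps=[0,0,0,-0.015,0,0,0,0,-0.03,0,0,0,0,-0.04,0,0,0,0,-0.04,0,0,0,0,-0.04,0])

```text
clock: 8.7
position: [0.4609, 0.0637, 0.0338]
ee_rot: [-1.543, 0.347, -0.347]
force: [-0.5, -0.1, -1.1]
width: 0.499
```

Still no contact force, so I go down 1 mm at a time until it seats.

>>> carry_out(steps=[0,0,0,-0.005,0,0,0,0,-0.01,0,0,0,0,-0.01,0,0,0,0,-0.01,0])

```text
clock: 9.1
position: [0.4609, 0.0638, 0.0335]
ee_rot: [-1.542, 0.347, -0.348]
force: [-4.0, -0.1, 14.0]
width: 0.502
```

>>> carry_out(steps=[0,0,0,-0.005,0,0,0,0,-0.01,0,0,0,0,-0.01,0,0,0,0,-0.01,0])

```text
clock: 9.5
position: [0.4611, 0.0637, 0.0332]
ee_rot: [-1.542, 0.347, -0.348]
force: [-5.9, -1.0, 27.1]
width: 0.497
```

>>> carry_out(steps=[0,0,0,0.015,0,0,0,0,0.015,0,0.56,0,0,0.015,0,0.56,0,0,0.015,0,0.56,0,0,0.015,0,0.56,0,0,0.015,0])

```text
clock: 10.1
position: [0.4608, 0.0637, 0.0331]
ee_rot: [-1.543, 0.347, -0.347]
force: [-0.2, 1.3, -0.9]
width: 0.557
```

```bash
python3 - <<'E'
from h import *
o=arm.observe();print(o["position"],o["force"],o["width"])
p,W=cloud("scene","s4")
cv2.imwrite("pics/c4.png",cv2.resize(p[110:250,230:400,::-1],None,fx=4,fy=4))
E
```

```text
[0.46078966 0.06372002 0.03311668] [-0.24235712  1.26552579 -0.86899994] 0.5569934753031743
```

View pics/c4.png

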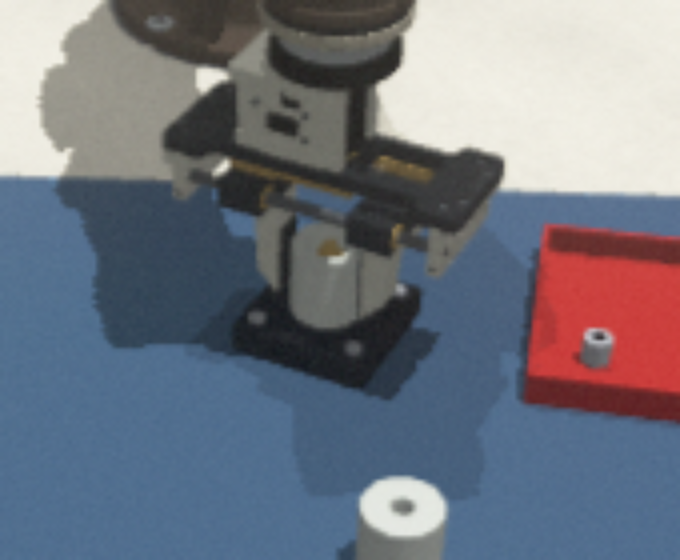

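The sleeve sits flat on the block, with the pin tip visible just inside the bore at (332,247). I re-grip and lift.

>>> carry_out(steps=[0,0,0,0,0,0,0,0,0,0,0,0,0,0,0,0,0,0,0,0,0,0,0,0.15,0,0,0,0,0.3,0,0,0,0,0.5,0,0,0,0,0.7,0,0,0,0,0.9,0,0,0,0,0.9,0])

```text
clock: 11.15
position: [0.4623, 0.064, 0.1253]
ee_rot: [-1.541, 0.345, -0.35]
force: [1.3, 0.0, -1.5]
width: 0.502
```

>>> carry_out(steps=[0,0,-0.25,0,0,0,0,-0.5,0,0,0,0,-0.75,0,0,0,0,-1,0,0])

```text
clock: 11.55
position: [0.4603, -0.0372, 0.1225]
ee_rot: [-1.543, 0.348, -0.346]
force: [0.0, -0.7, 0.1]
width: 0.501
```

>>> carry_out(steps=[0,-0.05,-0.3,0,0,0,-0.1,-0.6,0,0,0,-0.1,-0.8,0,0,0,-0.1,-1,0,0])

```text
clock: 11.95
position: [0.4501, -0.1374, 0.1225]
ee_rot: [-1.543, 0.349, -0.347]
force: [0.4, 0.2, -0.1]
width: 0.507
```

>>> carry_out(steps=[0,-0.05,-0.3,0,0,0,-0.1,-0.6,0,0,0,-0.1,-0.8,0,0,0,-0.1,-1,0,0])

```text
clock: 12.35
position: [0.4401, -0.2373, 0.1224]
ee_rot: [-1.543, 0.349, -0.347]
force: [0.1, 1.3, -0.7]
width: 0.502
```

>>> carry_out(steps=[0,-0.06,-0.2,0,0,0,-0.06,-0.37,0,0,0,-0.06,-0.37,0,0,0,-0.06,-0.37,0,0])

```text
clock: 12.75
position: [0.4344, -0.2728, 0.1225]
ee_rot: [-1.542, 0.349, -0.347]
force: [0.8, 1.0, 0.5]
width: 0.502
```

```bash
python3 - <<'E'
from h import *
o=arm.observe();print(o["position"],o["force"],o["width"],o["joints"].round(2))
p,W=cloud("scene","s5")
cv2.imwrite("pics/c5.png",cv2.resize(p[90:250,90:290,::-1],None,fx=3.5,fy=3.5))
E
```

```text
[ 0.43442036 -0.27282634  0.12248751] [0.78363231 1.04664518 0.46425448] 0.5020148814585615 [ 0.17  0.39  0.38  1.99 -0.19  0.8   1.78]
```

View pics/c5.png

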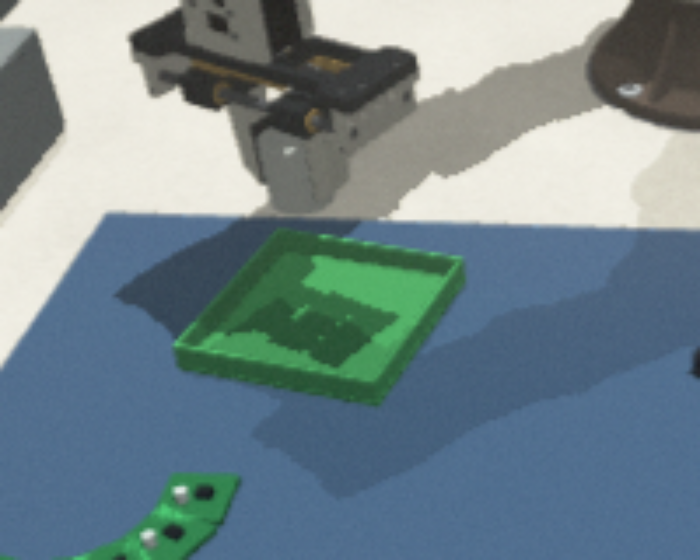

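The sleeve is held upright above the green tray. I lower it.

>>> carry_out(steps=[0,0,0,-0.2,0,0,0,0,-0.4,0,0,0,0,-0.6,0,0,0,0,-0.75,0,0,0,0,-0.85,0,0,0,0,-0.92,0,0,0,0,-0.95,0,0,0,0,-0.98,0,0,0,0,-0.98,0,0,0,0,-0.98,0])

```text
clock: 13.8
position: [0.4351, -0.2734, 0.0256]
ee_rot: [-1.543, 0.347, -0.348]
force: [-0.4, -0.5, -1.2]
width: 0.505
```

>>> carry_out(steps=[0,0,0,-0.02,0,0,0,0,-0.04,0,0,0,0,-0.06,0,0,0,0,-0.06,0,0,0,0,-0.06,0])

```text
clock: 14.3
position: [0.4348, -0.2733, 0.0192]
ee_rot: [-1.543, 0.347, -0.347]
force: [-0.0, 0.2, -0.5]
width: 0.505
```

>>> carry_out(steps=[0,0,0,-0.01,0,0,0,0,-0.015,0,0,0,0,-0.015,0,0,0,0,-0.015,0])

```text
clock: 14.7
position: [0.4349, -0.2733, 0.0177]
ee_rot: [-1.543, 0.347, -0.347]
force: [0.5, 0.2, -0.0]
width: 0.503
```

>>> carry_out(steps=[0,0,0,-0.005,0,0,0,0,-0.01,0,0,0,0,-0.01,0,0,0,0,-0.01,0])

```text
clock: 15.1
position: [0.4349, -0.2733, 0.0171]
ee_rot: [-1.543, 0.347, -0.348]
force: [-1.4, 0.5, 6.9]
width: 0.501
```

Contact at 0.0171, where I expected it. I release gently and retreat.

>>> carry_out(steps=[0.54,0,0,0,0,0.58,0,0,0,0,0.62,0,0,0,0,0.65,0,0,0,0,0.65,0,0,0,0])

```text
clock: 15.6
position: [0.4348, -0.2733, 0.0167]
ee_rot: [-1.543, 0.347, -0.347]
force: [0.0, -1.4, -0.1]
width: 0.651
```

>>> carry_out(steps=[0.65,0,0,0.15,0,0.65,0,0,0.35,0,0.65,0,0,0.6,0,0.65,0,0,0.8,0,0.65,0,0,1,0,0.65,0,0,1,0])

```text
clock: 16.2
position: [0.4362, -0.2741, 0.119]
ee_rot: [-1.543, 0.344, -0.351]
force: [-0.4, -0.4, -0.4]
width: 0.652
```

>>> carry_out(steps=[0.65,0,0.5,0.3,0,0.65,0,1,0.5,0,0.65,0,1,0.5,0,0.65,0,1,0.5,0])

```text
clock: 16.6
position: [0.4353, -0.171, 0.1669]
ee_rot: [-1.542, 0.343, -0.345]
force: [0.2, 0.5, -0.0]
width: 0.646
```

>>> carry_out(steps=[0.65,0,0.5,0,0,0.65,0,1,0,0,0.65,0,1,0,0,0.65,0,1,0,0])

```text
clock: 17.0
position: [0.4347, -0.0733, 0.166]
ee_rot: [-1.543, 0.347, -0.345]
force: [-0.5, -0.7, 0.6]
width: 0.648
```

```bash
python3 - <<'E'
from h import *
o=arm.observe();print(o["position"],o["force"],o["width"],o["clock"])
p,W=cloud("scene","s6")
cv2.imwrite("pics/c6.png",cv2.resize(p[90:290,90:370,::-1],None,fx=2.8,fy=2.8))
def st(x,y,a,b):
    m=(np.hypot(W[...,0]-x,W[...,1]-y)<.04)&(W[...,2]>a)&(W[...,2]<b); S=W[m]
    print("z",np.median(S[:,2]),"c",(S.min(0)+S.max(0))[:2]/2,len(S))
st(.435,-.2733,.05,.065); st(.668,.1064,.048,.06)
E
```

```text
[ 0.434669   -0.07329364  0.16604394] [-0.51597047 -0.67042688  0.58155688] 0.6484386296639266 17.0
z 0.0562601851756811 c [ 0.43606737 -0.27353341] 140
z 0.05306886681500446 c [0.66725363 0.10623945] 286
```

View pics/c6.png

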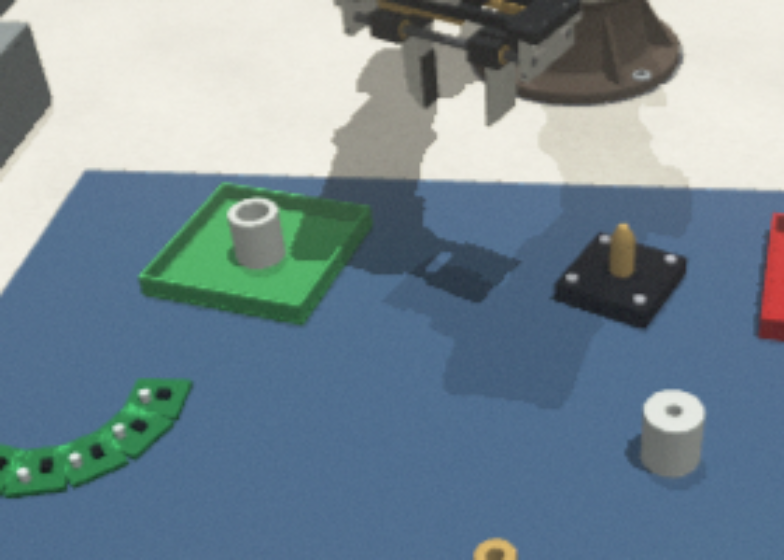

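The wide sleeve stands upright in the green tray at (257,232). The narrow sleeve is unmoved, and the gripper is clear of everything.

```bash
python3 -c "
from cell import arm
print(arm.sign_off())"
```

```text
the job is handed in; nothing more can be done
None
```

The wide-bore sleeve went fully home over the brass pin. I then lifted it off and set it down upright in the green tray, holding it until it touched the floor. I handed the job in at about 17 s.

- **Seating on the pin:** I felt contact at a tool height of 33.5 mm, against about 34 mm expected. I pressed to a wrist force of about 27 N, and the picture showed the sleeve flat on the block. I opened the fingers briefly there so it could settle, then gripped it again.
- **Placing in the tray:** Contact came at 17.1 mm, against about 17 mm expected, with a force of about 7 N.
- **Last camera check:** The wide sleeve stands upright at (0.436, -0.274), within about 2 mm of the tray centre, with its top at 56–57 mm (57 mm expected). The narrow sleeve still stands where it was, to within 1 mm, and the gripper is clear of everything.

No check failed. The two cameras differed by 1–2 mm on positions, which is within their stated calibration.

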